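Unscrew a tight jar lid and lay it on the plate

TASK

The stoneware jar held in the small wooden vice is screwed tight: unscrew its lid (anticlockwise seen from above, taking a fresh grip as often as needed) until it lifts off freely, and set it down gently, right way up, in the middle of the empty plate. Do not knock the other things on the worktop about.

Things in the scene. Friction and masses are not known exactly. Their poses are not given: they have to be found in the camera images.
- jar: White stoneware jar clamped in a wooden vice, all fixed: it cannot turn or shift. Origin on the jar's axis, on the worktop. Jar 72 mm wide up to 66 mm above the worktop, shoulder narrowing to a 40 mm neck from 81 mm up (48 mm over its thread). Vice base 150 x 120 mm, two jaws 60 mm high on the +x and -x sides, a short crank reaching 83 mm out on +x.
- jar_mouth (a point): Centre of the jar's mouth rim, on its upright axis, 112 mm above the worktop. Right-handed thread, rising 16 mm a turn: from fully tight the lid comes free after about 1.05 turns anticlockwise (up to 0.07 turn less at some starts). Until then it cannot be pulled off; after that it lifts straight up.
- lid_center (a point): Centre, half-way up, of the jar's screw lid: a metal cup-shaped cap with a fine-ribbed side, 57 mm across, 32 mm high (16 mm above and below this point), about 80 g; z points out of its closed top, up. At the start its lower edge is about 89 mm above the worktop; it rises with the thread. A springy seal makes the first part of the turn stiff (some 0.4 N m); then it turns easily.
- lid: The same screw lid; its origin is the centre of its open lower edge, z up.
- plate_center (a point): Centre of the flat upper face, 8 mm above the worktop, of the empty white stoneware side plate (226 mm across with a raised rim 18 mm high; flat over the inner 140 mm). It stands loose.
- honey_jar: Bystander: squat glass jar with a closed lid, 68 mm wide, 84 mm high; origin at the centre of its underside.
- spice_jar: Bystander: slim spice jar, 45 mm wide, 106 mm high; origin at the centre of its underside.
- teaspoon: Bystander: teaspoon lying on the worktop, 138 mm long; origin at the centre of its underside.
- mug_a: Bystander: stoneware mug behind the work, on the left, 92 mm high; origin at the centre of its underside.
- mug_b: Bystander: stoneware mug behind the work, on the right, 92 mm high; origin at the centre of its underside.
Mind the look-alikes: they are no part of the job. What is shaped like the part that bears plate_center but pink is not meant. Of the things that look like the lid, the smaller one is meant.

How it is judged (in metres and radians):
On the way, in this order (a step that is already met when the one before it is completed fails the run):
1. the lid has been screwed up at least 5 mm along the thread (z of lid in the frame of jar_mouth between -0.019 and -0.004 m and horizontal distance between lid_center and jar_mouth below 0.006 m), for 0.2 s.
2. the lid is off and clear above the jar's mouth (z of lid in the frame of jar_mouth above 0.005 m), for 0.1 s.
At the end, for the whole second after the job is handed in: The lid lies at rest flat on the plate, closed top up (within 0.1 rad), its centre within 50 mm of the plate's centre, and the plate still stands flat on the worktop (horizontal distance between lid_center and plate_center below 0.05 m and height (world z) of lid between 0.004 and 0.013 m and angle between lid's own z axis and vertical below 0.1 rad and linear speed of lid below 0.02 m/s and height (world z) of plate_center between 0.004 and 0.012 m); the robot touches nothing.
It fails at once if the lid is dropped (moves faster than 0.6 m/s without being held) (linear speed of lid above 0.6 m/s and contact force between lid and the fingers below 0.05 N).
It fails at once if a bystander (honey jar, spice jar, teaspoon or a mug) is moved by more than 30 mm (distance of any of honey_jar, spice_jar, teaspoon, mug_a, mug_b from where it was at the start of the episode above 0.03 m).
It also fails if it takes over 67 s, if anything falls off the work surface, if the arm or the gripper's body presses on something with over 40 N, if the wrist force passes 120 N, or if a joint passes its speed limit or range.

ROBOT

A 6-joint arm with a two-finger parallel gripper is mounted at the origin on a cart in front of the work surface, level with it; the furniture and walls round the work are solid. World frame = base frame: x ahead of the robot, y to its left, z up, the work surface at z = 0. Lengths are in mm, angles in rad, forces in N, time in s.
With the tool pointing down it reaches from about 350 to 875 mm from the base axis. Payload 4.2 kg.
Tool frame: the origin (TCP) lies at the very end of the fingers, on their centre line; the grasp point (between the pads) lies 19 mm behind it; z points along the fingers, y is the line along which they close (so a half turn about z gives the same grasp; the last joint's range is limited). The gripper opens to 85 mm and grips with 20 to 120 N. Pads are 22 mm wide; open, the fingers measure 114 mm over their backs; the gripper's body (76 mm by 85 mm) begins 54 mm behind the grasp point. The pads swing forward as they close: fully open they stand 13 mm farther back than shut.
Start: joints at [-0.894, 0.385, 0.008, 0, -1.194, -0.259], TCP at [253.607, -571.212, 231.312] pointing down, gripper open.
Joint ranges: [-3.14, 3.14], [-1.21, 2.06], [-1.07, 1.41], [-3.16, 2.05], [-2.99, -0.16], [-3.1, 3.1]. Speed limits (rad/s): [2.79, 2.79, 3.14, 3.14, 3.14, 3.14].

INTERFACE

Orientations are given as a unit quaternion [x, y, z, w].
In Python, from bench import arm, optics gives the robot as it stands. The module is installed in compiled form; this text tells all that it offers.
- The arm moves only by the tool step_arm, never from a script. Its argument "motion" is a list of rows, each an object with "dr": the turn, a rotation vector about the tool's x, y, z in units of 8 degrees (1.0 is 8 degrees), a list of three; "slide": the shift along the tool's x, y, z in mm, a list of three; "jaw": the finger opening in mm, from 0 to 85.4. A call has exactly 8 rows; each row is the pose to reach, as a shift and turn from the pose commanded when the call began, along the tool's axes at that moment; what a row does not reach only later rows make up. A row lasts 1/8 s, in which the tool goes at most 62.5 mm and 10.7 degrees, less where a joint would pass 70% of its speed; a pose out of reach is approached as far as the arm can. A call with a gripper value outside its range is refused whole. The fingers move at their own pace and stop on an object; the grip force is fixed at half the most. Time passes only in rows, so rows that repeat a pose let the fingers close, or fill a call up. It gives the time, the measured TCP pose, the force, the opening and the grip force at its end, in the units of the state.
- arm.read_state(): the state, without advancing time (a new reading comes with each control period).
- optics.get_image(name): name is "scene" or "side" or "wrist"; returns the picture (400x640x3 uint8, blue, green, red); there is no depth.
- optics.camera_info(name): a dict with "camera_matrix" (3x3 intrinsics, pixels), "k1" (the pictures are not rectified: a ray, as slopes to the right and down, at radius r is drawn at 1 + k1 r^2 times it, then the intrinsics apply), "view" (4x4, takes a point from world to camera coordinates); the wrist camera has in their place "T_tool_cam" (4x4, takes a point from camera to tool coordinates, whose origin is the TCP and whose axes are the flange's). Camera axes: x right, y up, looking along -z (the intrinsics and any distortion apply to the point x, -y, -z); pixel columns grow to the right and rows downward; lengths in mm; the calibration is good to about 2 mm. A picture is of the moment at which its call begins: read the wrist's pose just before it. camera_info takes no time and is no camera call.
- arm.job_done(): hands the job in; it is judged then, once.
The state is a dict: "clock": time; "joints": joint angles; "joint_vel": joint speeds; "joint_efforts": joint torques, N m; "position": TCP position; "ee_rot": TCP orientation; "contact_force": force on the tool from outside, world axes, zero at the start; "wrist_torque": the same for the moment, N m; "gripper_width": finger opening in mm; "grasp_force": force on a finger pad.
Only numpy, scipy, OpenCV 4.12 (cv2) and the standard library are available. Lean on these libraries where they do the work, as an engineer would, in place of code of your own. Each camera call takes 0.05 s, during which the arm holds its last target. There are 200 camera calls.

## Working session

There is one attempt and no reset: what is moved stays moved. The work goes in short steps, Python scripts to look and compute and a tool call to move; the robot and the scene stay as the last step left them, time stands still between calls to the robot, and variables do not carry over. Pictures are saved under pics/ and viewed, at most 10 in all, crops included, and the job is handed in when it is done.

Besides the shell and the picture viewer there is one more tool, called after "Emit:" by a JSON object that holds its "fn" and its "kwargs". step_arm: Moves the arm, as the interface text tells. Its arguments: {"type":"object","properties":{"motion":{"type":"array","items":{"type":"object","properties":{"dr":{"type":"array","items":{"type":"number"}},"slide":{"type":"array","items":{"type":"number"}},"jaw":{"type":"number"}}}}},"required":["motion"]}

```bash
mkdir -p pics
cat > h.py <<'E'
import numpy as np, cv2
from bench import arm, optics
from scipy.spatial.transform import Rotation as R
def snap(n,f):
    s=arm.read_state(); im=optics.get_image(n); cv2.imwrite(f'pics/{f}.png',im); return s,im
def ray(n,uv,s=None):
    c=optics.camera_info(n); K=np.array(c['camera_matrix'])
    d=np.linalg.inv(K)@[uv[0],uv[1],1]; x=d[:2].copy()
    for _ in range(20): x=d[:2]/(1+c['k1']*(x@x))
    v=np.array([x[0],-x[1],-1])
    if n=='wrist':
        T=np.eye(4);T[:3,:3]=R.from_quat(s['ee_rot']).as_matrix();T[:3,3]=s['position']
        M=T@np.array(c['T_tool_cam'])
    else: M=np.linalg.inv(np.array(c['view']))
    return M[:3,3],M[:3,:3]@v
def onz(n,uv,z,s=None):
    o,d=ray(n,uv,s); return o+d*(z-o[2])/d[2]
def two(a,b):
    (o1,d1),(o2,d2)=a,b
    t=np.linalg.lstsq(np.c_[d1,-d2],o2-o1,rcond=None)[0]
    p,q=o1+d1*t[0],o2+d2*t[1]; return (p+q)/2,np.linalg.norm(p-q)
E
python3 - <<'E'
from h import *
s,a=snap('scene','a'); s,b=snap('side','b'); 
print(s['clock'],s['position'],s['ee_rot'],s['gripper_width'])
for n in('scene','side'):print(np.linalg.inv(np.array(optics.camera_info(n)['view']))[:3].round(2))
print(np.round(optics.camera_info('wrist')['T_tool_cam'],2))
E
```

```text
0.05 [ 253.39468526 -570.71215388  230.25507364] [-2.07316546e-01  9.78273347e-01  1.01967257e-03 -2.59920196e-04] 85.21994207748115
[[ 8.30000e-01  4.10000e-01 -3.80000e-01 -2.95000e+01]
 [-5.60000e-01  6.30000e-01 -5.40000e-01 -9.34080e+02]
 [ 2.00000e-02  6.60000e-01  7.50000e-01  1.18696e+03]]
[[-9.90000e-01  5.00000e-02 -1.20000e-01  3.36890e+02]
 [-1.30000e-01 -4.10000e-01  9.00000e-01  1.27239e+03]
 [-0.00000e+00  9.10000e-01  4.20000e-01  7.55670e+02]]
[[  -0.      0.96    0.29   72.88]
 [   1.      0.     -0.     -0.26]
 [  -0.      0.29   -0.96 -141.86]
 [   0.      0.      0.      1.  ]]
```

View pics/a.png

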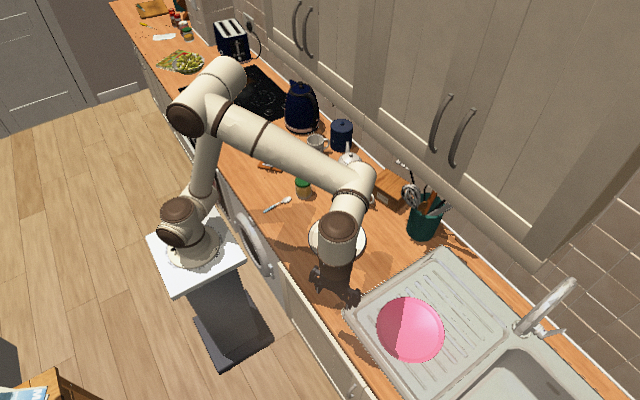

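View pics/b.png

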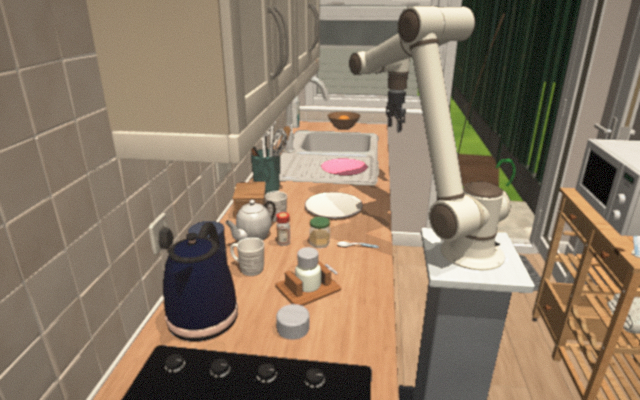

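Scene: the arm hides the vice; the white plate is at (338,240) and the pink look-alike at (411,330). Side: the jar in the vice has its lid at (308,258). A loose larger grey lid lies at (293,320), and the white plate is at (333,205). Candidates: the lid on the jar in the vice (308,258) versus the loose wider cap (293,320). The first is meant because it is the smaller and is on the clamped jar.

Run:
```python
from h import *
b=cv2.imread('pics/b.png')
print('lid top',onz('side',(308,251),121),'loose',onz('side',(293,313),32), 'edges',[onz('side',u,z)[:2].round() for u,z in(((277,313),32),((309,313),32),((298,251),121),((318,251),121))])
print('plate',onz('side',(333,205),18),[onz('side',u,18)[:2].round() for u in((305,205),(361,205))])
for n,u in dict(honey=(319,243),spice=(283,243),mug1=(251,272),mug2=(277,212),spoonL=(340,244),spoonR=(377,246),tea=(254,238)).items(): print(n,onz('side',u,0).round())
c=cv2.resize(b[180:345,220:400],None,fx=4,fy=3.6,interpolation=cv2.INTER_CUBIC);cv2.imwrite('pics/b2.png',c)
```

```text
lid top [498.7216256  250.90803618 121.        ] loose [514.29564261 405.65396331  32.        ] edges [array([554., 411.]), array([474., 400.]), array([526., 254.]), array([472., 247.])]
plate [ 479.70752184 -262.70542995   18.        ] [array([ 588., -249.]), array([ 372., -277.])]
honey [501.   1.   0.]
spice [621.  16.   0.]
mug1 [682. 198.   0.]
mug2 [ 691. -210.    0.]
spoonL [430.  -2.   0.]
spoonR [307.  -4.   0.]
tea [726.  -4.   0.]
```

View pics/b2.png

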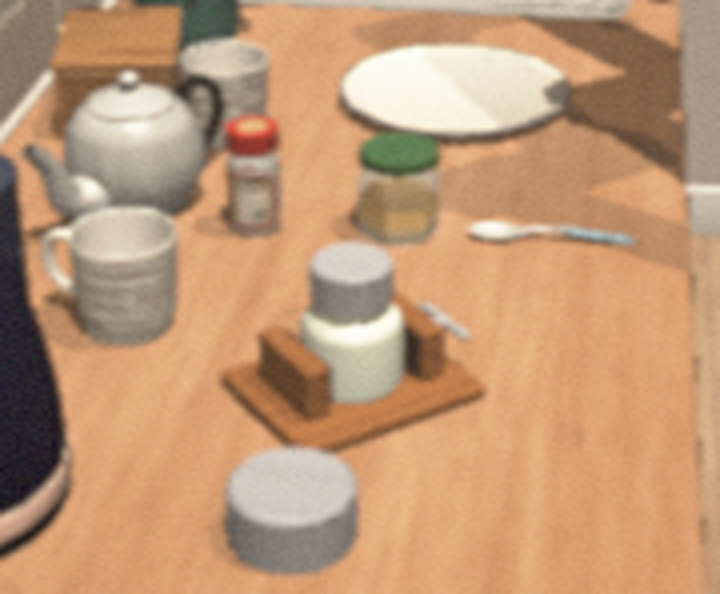

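The crop confirms it: the narrower lid sits on the vice-clamped jar (crop 352,280), and the wider cap lies loose in front (292,505). Moving over the jar.

Emit:
{"fn": "step_arm", "kwargs": {"motion": [{"slide": [-25,30,0],"dr": [0,0,0],"jaw": 85},{"slide": [-65,77,0],"dr": [0,0,0],"jaw": 85},{"slide": [-105,124,0],"dr": [0,0,0],"jaw": 85},{"slide": [-145,171,0],"dr": [0,0,0],"jaw": 85},{"slide": [-185,218,0],"dr": [0,0,0],"jaw": 85},{"slide": [-225,265,0],"dr": [0,0,0],"jaw": 85},{"slide": [-265,312,0],"dr": [0,0,0],"jaw": 85},{"slide": [-305,359,0],"dr": [0,0,0],"jaw": 85}]}}

```text
clock: 1.1
position: [386.7, -117.4, 231.4]
ee_rot: [-0.207, 0.978, -0.0, 0.0]
contact_force: [0.8, -0.2, 0.0]
gripper_width: 85.0
grasp_force: 0.0
```

Run:
```python
from h import *
s=arm.read_state();print(s['clock'],s['position'],s['ee_rot'],s['joints'])
```

```text
1.1 [ 386.6591604  -117.41613619  231.36816723] [-2.07336485e-01  9.78269666e-01 -9.32484925e-08  2.06909273e-04] [ 1.11709784e-01 -3.95494487e-03 -4.88350385e-01 -4.51535047e-05
 -1.08598900e+00 -1.26478209e+00]
```

Emit:
{"fn": "step_arm", "kwargs": {"motion": [{"slide": [-38,44,2],"dr": [0,0,0.9],"jaw": 85},{"slide": [-76,88,4],"dr": [0,0,1.9],"jaw": 85},{"slide": [-114,132,6],"dr": [0,0,2.9],"jaw": 85},{"slide": [-152,176,8],"dr": [0,0,4.0],"jaw": 85},{"slide": [-190,220,10],"dr": [0,0,5.0],"jaw": 85},{"slide": [-228,264,10],"dr": [0,0,6.0],"jaw": 85},{"slide": [-251,290,10],"dr": [0,0,7.0],"jaw": 85},{"slide": [-251,290,10],"dr": [0,0,7.6],"jaw": 85}]}}

```text
clock: 2.1
position: [498.7, 249.9, 220.0]
ee_rot: [0.316, 0.949, -0.001, -0.0]
contact_force: [-0.6, -1.1, -0.2]
gripper_width: 85.0
grasp_force: 0.0
```

Run:
```python
from h import *
s,w=snap('wrist','w1');_,a=snap('scene','a1')
print(s['clock'],s['position'],s['ee_rot'],s['joints'])
v=np.vstack([cv2.resize(w,(480,300)),cv2.resize(a,(480,300))])
cv2.imwrite('pics/v1.png',v)
```

```text
2.1 [498.66287647 249.87623658 220.03423826] [ 3.16450025e-01  9.48608856e-01 -6.38254956e-04 -4.61349359e-04] [ 7.54977528e-01  2.80104039e-01 -1.75824641e-01 -2.30801637e-04
 -1.11642902e+00 -2.96964229e+00]
```

View pics/v1.png

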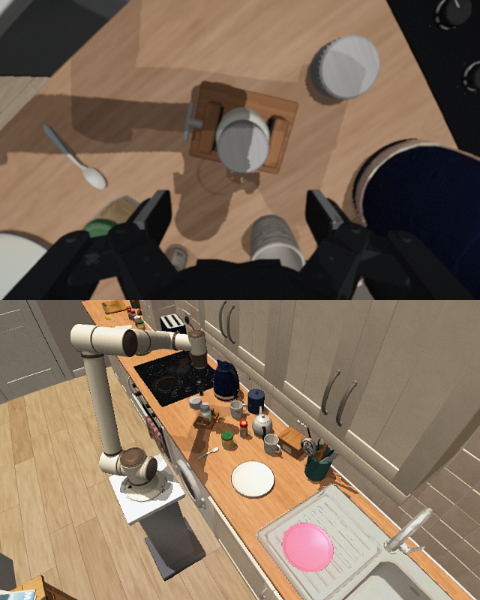

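The wrist view shows the lid top near (324,196) full-scale. The plate is now clear in the scene view near (337,239) full-scale, and the pink one is apart from it. Measuring both.

Run:
```python
from h import *
s=arm.read_state()
w=cv2.imread('pics/w1.png');g=cv2.GaussianBlur(cv2.cvtColor(w,cv2.COLOR_BGR2GRAY),(5,5),1)
c=cv2.HoughCircles(g,cv2.HOUGH_GRADIENT,1.2,30,param1=80,param2=20,minRadius=26,maxRadius=50)
for x,y,r in c[0][:8]:
    if 270<x<380: print('lid',x,y,r,onz('wrist',(x,y),121,s), np.linalg.norm(onz('wrist',(x+r,y),121,s)-onz('wrist',(x-r,y),121,s)))
for n,f,seed in(('scene','a1',(337,239)),('side','b',(325,206))):
    im=cv2.imread(f'pics/{f}.png');h=cv2.cvtColor(im,cv2.COLOR_BGR2HSV)
    m=cv2.inRange(h,(0,0,135),(180,70,255))
    k,l,st,ce=cv2.connectedComponentsWithStats(m);i=l[seed[1],seed[0]];print(n,st[i])
    cnt=max(cv2.findContours((l==i).astype(np.uint8),0,2)[0],key=len)
    e=cv2.fitEllipse(cv2.convexHull(cnt));print(e,onz(n,e[0],17))
    P=np.array([onz(n,p[0],18)[:2] for p in cv2.convexHull(cnt)],np.float32);print(cv2.minEnclosingCircle(P))
im=cv2.imread('pics/a1.png');cv2.imwrite('pics/v2.png',np.hstack([cv2.resize(w[130:270,250:400],(390,364)),cv2.resize(im[90:250,220:380],(390,364))]))
```

```text
lid 323.40002 193.8 34.52 [494.67559085 255.6963233  121.        ] 56.34936025956024
lid 371.40002 365.40002 37.28 [664.31102795 189.21069503 121.        ] 73.95006704834277
lid 357.0 318.6 33.32 [610.26099334 209.11288838 121.        ] 62.22950719697105
scene [ 309  215   57   48 2137]
((336.4083251953125, 238.17784118652344), (47.60554122924805, 57.10796356201172), 92.42367553710938) [ 475.81994062 -285.98413218   17.        ]
((478.32000732421875, -282.3479309082031), 112.89539337158203)
side [ 305  192   56   26 1138]
((333.02227783203125, 204.33242797851562), (25.489946365356445, 57.02186965942383), 90.87348937988281) [ 480.41296079 -270.79985592   17.        ]
((483.59771728515625, -275.240966796875), 116.0032958984375)
```

View pics/v2.png

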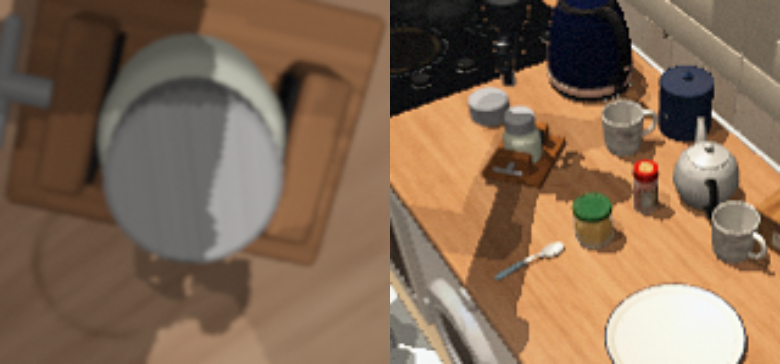

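Emit:
{"fn": "step_arm", "kwargs": {"motion": [{"slide": [6,3,20],"dr": [0,0,0],"jaw": 85},{"slide": [6,3,45],"dr": [0,0,0],"jaw": 85},{"slide": [6,3,70],"dr": [0,0,0],"jaw": 85},{"slide": [6,3,95],"dr": [0,0,0],"jaw": 85},{"slide": [6,3,115],"dr": [0,0,0],"jaw": 85},{"slide": [6,3,128],"dr": [0,0,0],"jaw": 85},{"slide": [6,3,135],"dr": [0,0,0],"jaw": 85},{"slide": [6,3,135],"dr": [0,0,0],"jaw": 75}]}}

```text
clock: 3.2
position: [495.5, 253.4, 86.3]
ee_rot: [0.316, 0.949, -0.0, -0.0]
contact_force: [-0.2, -0.1, 0.0]
gripper_width: 75.1
grasp_force: 0.0
```

Emit:
{"fn": "step_arm", "kwargs": {"motion": [{"slide": [0,0,0],"dr": [0,0,0],"jaw": 66},{"slide": [0,0,0],"dr": [0,0,0],"jaw": 62},{"slide": [0,0,0],"dr": [0,0,0],"jaw": 60},{"slide": [0,0,0],"dr": [0,0,0],"jaw": 58},{"slide": [0,0,0],"dr": [0,0,0],"jaw": 56},{"slide": [0,0,0],"dr": [0,0,0],"jaw": 52},{"slide": [0,0,0],"dr": [0,0,0],"jaw": 50},{"slide": [0,0,0],"dr": [0,0,0],"jaw": 50}]}}

```text
clock: 4.2
position: [498.2, 256.4, 88.7]
ee_rot: [0.315, 0.949, 0.004, 0.002]
contact_force: [1.8, 5.2, 5.0]
gripper_width: 56.0
grasp_force: 62.3
```

Run:
```python
from h import *
s,w=snap('wrist','w2');print(s)
_,b=snap('side','b3')
cv2.imwrite('pics/v3.png',np.hstack([cv2.resize(w,(400,250)),cv2.resize(b[205:305,240:400],(400,250))]))
```

```text
{'clock': 4.2, 'joints': array([ 7.65063293e-01,  4.16674598e-01, -3.44304472e-01,  1.20508783e-03,
       -8.00734130e-01, -2.97822234e+00]), 'joint_vel': array([ 5.81580282e-04,  5.04790433e-05, -8.56674679e-04, -2.85729242e-04,
       -1.33944804e-03,  9.93339169e-04]), 'joint_efforts': array([ -2.02117078, -33.42331052,  10.0598529 ,   2.44887494,
        -1.47376332,  -0.05214111]), 'position': array([498.15079437, 256.40274583,  88.73265869]), 'ee_rot': array([0.31528826, 0.94898498, 0.00381637, 0.00249994]), 'contact_force': array([1.80614975, 5.16126851, 5.0495345 ]), 'wrist_torque': array([ 1.48082625, -0.64959252,  0.02979715]), 'grasp_force': 62.33437763527036, 'gripper_width': 55.976566753388816}
```

View pics/v3.png

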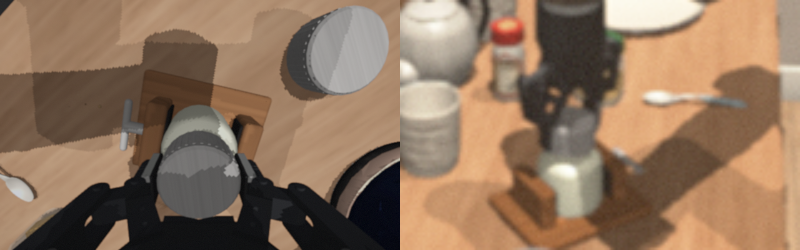

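The grip is on the vice jar's lid (wrist crop about 199,181), and side forces are small. Checking how well the tool axis is centred on the lid.

Run:
```python
from h import *
s=arm.read_state()
w=cv2.imread('pics/w2.png');g=cv2.GaussianBlur(cv2.cvtColor(w,cv2.COLOR_BGR2GRAY),(5,5),1)
c=cv2.HoughCircles(g,cv2.HOUGH_GRADIENT,1.2,20,param1=80,param2=20,minRadius=50,maxRadius=80)
Rm=R.from_quat(s['ee_rot']).as_matrix()
for x,y,r in list(c[0][:8])+[(318,290,67)]:
    p=onz('wrist',(x,y),121,s); print(x,y,r,p.round(1),(Rm.T@(p-s['position'])).round(1))
```

```text
543.0 69.0 77.96 [474.  369.1 121. ] [ 86.7  76.2 -31.8]
317.40002 279.0 69.92 [491.8 260.1 121. ] [  7.2  -0.5 -32.3]
318.6 239.40001 60.68 [478.2 270.9 121. ] [ 24.6  -0.  -32.3]
562.2 85.8 75.32 [483.  372.4 121. ] [ 81.5  84.2 -31.7]
565.80005 64.200005 55.4 [477.3 376.4 121. ] [ 88.4  84.  -31.7]
319.80002 299.40002 67.16 [500.1 255.1 121. ] [ -2.4   0.5 -32.3]
5.4 333.0 52.52 [431.1 131.8 121. ] [ -20.9 -139.6  -33.4]
321.0 219.00002 52.64 [472.  276.6 121. ] [ 33.    0.9 -32.3]
318 290 67 [496.1 257.2 121. ] [  2.1  -0.3 -32.3]
```

Emit:
{"fn": "step_arm", "kwargs": {"motion": [{"slide": [0.5,0.5,-1.0],"dr": [0,0,-0.6],"jaw": 50},{"slide": [1,1,-1.5],"dr": [0,0,-1.2],"jaw": 50},{"slide": [1.5,1.5,-2],"dr": [0,0,-1.9],"jaw": 50},{"slide": [1.5,1.5,-2.5],"dr": [0,0,-2.6],"jaw": 50},{"slide": [1.5,1.5,-3],"dr": [0,0,-3.3],"jaw": 50},{"slide": [1.5,1.5,-3.4],"dr": [0,0,-4.0],"jaw": 50},{"slide": [1.5,1.5,-3.7],"dr": [0,0,-4.7],"jaw": 50},{"slide": [1.5,1.5,-4],"dr": [0,0,-5.4],"jaw": 50}]}}

```text
clock: 5.3
position: [497.1, 255.5, 90.3]
ee_rot: [-0.057, 0.998, 0.0, 0.002]
contact_force: [8.2, -1.2, -5.0]
gripper_width: 55.9
grasp_force: 64.3
```

Run:
```python
from h import *
s=arm.read_state();print(s['position'],s['joints'][5],s['contact_force'],s['wrist_torque'],s['gripper_width'],R.from_quat(s['ee_rot']).as_euler('ZYX',degrees=True))
```

```text
[497.06781742 255.50409202  90.29631883] -2.224899270868928 [ 8.22618886 -1.15821537 -4.95345851] [-0.32837503 -2.46273875 -0.16297865] 55.86597103469713 [-173.50939465    0.18808609  179.98148998]
```

Emit:
{"fn": "step_arm", "kwargs": {"motion": [{"slide": [-0.5,-0.3,-0.4],"dr": [0,0,-1.0],"jaw": 50},{"slide": [-1,-0.6,-0.7],"dr": [0,0,-2.0],"jaw": 50},{"slide": [-1.5,-1,-1.1],"dr": [0,0,-3.0],"jaw": 50},{"slide": [-1.5,-1,-1.4],"dr": [0,0,-4.0],"jaw": 50},{"slide": [-1.5,-1,-1.8],"dr": [0,0,-5.0],"jaw": 50},{"slide": [-1.5,-1,-2.1],"dr": [0,0,-6.0],"jaw": 50},{"slide": [-1.5,-1,-2.5],"dr": [0,0,-7.0],"jaw": 50},{"slide": [-1.5,-1,-2.8],"dr": [0,0,-8.0],"jaw": 50}]}}

```text
clock: 6.3
position: [498.2, 254.0, 93.1]
ee_rot: [-0.578, 0.816, -0.001, 0.001]
contact_force: [8.7, -2.8, -2.7]
gripper_width: 56.2
grasp_force: 64.5
```

Run:
```python
from h import *
s=arm.read_state();print(s['position'],s['joints'][5],s['contact_force'],s['wrist_torque'],s['gripper_width'],R.from_quat(s['ee_rot']).as_euler('ZYX',degrees=True))
```

```text
[498.17954233 253.99396498  93.10128103] -1.1032633105236866 [ 8.71251698 -2.79541116 -2.68289252] [-0.80172731 -2.30367035 -0.18804895] 56.20199167076524 [-1.09429339e+02 -1.74983522e-03 -1.79877604e+02]
```

Emit:
{"fn": "step_arm", "kwargs": {"motion": [{"slide": [0,-0.5,-0.4],"dr": [0,0,-1.0],"jaw": 50},{"slide": [0,-1,-0.7],"dr": [0,0,-2.0],"jaw": 50},{"slide": [0,-1.5,-1.1],"dr": [0,0,-3.0],"jaw": 50},{"slide": [0,-2,-1.4],"dr": [0,0,-4.0],"jaw": 50},{"slide": [0,-2,-1.8],"dr": [0,0,-5.0],"jaw": 50},{"slide": [0,-2,-2.1],"dr": [0,0,-6.0],"jaw": 50},{"slide": [0,-2,-2.5],"dr": [0,0,-7.0],"jaw": 50},{"slide": [0,-2,-2.8],"dr": [0,0,-8.0],"jaw": 50}]}}

```text
clock: 7.3
position: [500.2, 254.1, 96.1]
ee_rot: [0.923, -0.386, 0.001, -0.001]
contact_force: [7.6, 0.2, -2.5]
gripper_width: 56.3
grasp_force: 64.6
```

Emit:
{"fn": "step_arm", "kwargs": {"motion": [{"slide": [0,0,-0.4],"dr": [0,0,-1.0],"jaw": 50},{"slide": [0,0,-0.7],"dr": [0,0,-2.0],"jaw": 50},{"slide": [0,0,-1.1],"dr": [0,0,-3.0],"jaw": 50},{"slide": [0,0,-1.4],"dr": [0,0,-4.0],"jaw": 50},{"slide": [0,0,-1.8],"dr": [0,0,-5.0],"jaw": 50},{"slide": [0,0,-2.1],"dr": [0,0,-6.0],"jaw": 50},{"slide": [0,0,-2.5],"dr": [0,0,-7.0],"jaw": 50},{"slide": [0,0,-2.8],"dr": [0,0,-8.0],"jaw": 50}]}}

```text
clock: 8.3
position: [501.1, 255.5, 99.0]
ee_rot: [0.987, 0.162, 0.003, -0.001]
contact_force: [6.8, 3.5, -3.0]
gripper_width: 56.3
grasp_force: 64.6
```

Run:
```python
from h import *
s=arm.read_state();print(s['position'],s['joints'][5],s['contact_force'],s['wrist_torque'],s['gripper_width'],R.from_quat(s['ee_rot']).as_euler('ZYX',degrees=True))
```

```text
[501.07203307 255.46273115  99.04123686] 1.1341472407156514 [ 6.79122098  3.46876561 -2.97114989] [ 0.8057387  -2.1061865  -0.13789776] 56.27782738432649 [  18.60223308   -0.33792293 -179.91843196]
```

Emit:
{"fn": "step_arm", "kwargs": {"motion": [{"slide": [0,0,-0.4],"dr": [0,0,-1.0],"jaw": 50},{"slide": [0,0,-0.7],"dr": [0,0,-2.0],"jaw": 50},{"slide": [0,0,-1.1],"dr": [0,0,-3.0],"jaw": 50},{"slide": [0,0,-1.4],"dr": [0,0,-4.0],"jaw": 50},{"slide": [0,0,-1.8],"dr": [0,0,-5.0],"jaw": 50},{"slide": [0,0,-2.1],"dr": [0,0,-6.0],"jaw": 50},{"slide": [0,0,-2.5],"dr": [0,0,-7.0],"jaw": 50},{"slide": [0,0,-2.8],"dr": [0,0,-8.0],"jaw": 50}]}}

```text
clock: 9.3
position: [500.3, 256.5, 102.0]
ee_rot: [0.751, 0.66, 0.003, -0.0]
contact_force: [3.7, 6.4, -1.9]
gripper_width: 56.3
grasp_force: 64.8
```

Emit:
{"fn": "step_arm", "kwargs": {"motion": [{"slide": [0,0,-0.3],"dr": [0,0,-0.8],"jaw": 50},{"slide": [0,0,-0.6],"dr": [0,0,-1.6],"jaw": 50},{"slide": [0,0,-0.9],"dr": [0,0,-2.4],"jaw": 50},{"slide": [0,0,-1.2],"dr": [0,0,-3.3],"jaw": 50},{"slide": [0,0,-1.5],"dr": [0,0,-4.2],"jaw": 50},{"slide": [0,0,-1.8],"dr": [0,0,-5.0],"jaw": 50},{"slide": [0,0,-1.9],"dr": [0,0,-5.4],"jaw": 50},{"slide": [0,0,-1.9],"dr": [0,0,-5.4],"jaw": 50}]}}

```text
clock: 10.3
position: [499.3, 256.3, 103.8]
ee_rot: [0.457, 0.889, 0.002, 0.0]
contact_force: [0.4, 7.5, 0.7]
gripper_width: 56.0
grasp_force: 65.0
```

Run:
```python
from h import *
s=arm.read_state();print(s['position'],s['joints'],s['contact_force'],s['wrist_torque'],s['gripper_width'],R.from_quat(s['ee_rot']).as_euler('ZYX',degrees=True))
```

```text
[499.28291607 256.25542676 103.78821894] [ 7.62282879e-01  4.01101344e-01 -3.21626565e-01 -1.56247666e-03
 -8.43589519e-01  3.00108544e+00] [0.36791469 7.48442595 0.73116213] [ 1.91052194 -0.16283731 -0.07464055] 55.992835926215356 [ 1.25565976e+02 -1.02414916e-01  1.79755344e+02]
```

Emit:
{"fn": "step_arm", "kwargs": {"motion": [{"slide": [0,0,0],"dr": [0,0,0],"jaw": 80},{"slide": [0,0,0],"dr": [0,0,0],"jaw": 80},{"slide": [0,0,0],"dr": [0,0,0],"jaw": 80},{"slide": [0,0,0],"dr": [0,0,1.2],"jaw": 80},{"slide": [0,0,0],"dr": [0,0,2.5],"jaw": 80},{"slide": [0,0,0],"dr": [0,0,3.8],"jaw": 80},{"slide": [0,0,0],"dr": [0,0,5.1],"jaw": 80},{"slide": [0,0,0],"dr": [0,0,6.4],"jaw": 80}]}}

```text
clock: 11.3
position: [498.4, 253.7, 103.3]
ee_rot: [0.799, 0.602, -0.001, 0.0]
contact_force: [-0.5, -0.5, 0.2]
gripper_width: 79.9
grasp_force: 0.0
```

Emit:
{"fn": "step_arm", "kwargs": {"motion": [{"slide": [0,0,0],"dr": [0,0,1.3],"jaw": 80},{"slide": [0,0,0],"dr": [0,0,2.6],"jaw": 80},{"slide": [0,0,0],"dr": [0,0,3.9],"jaw": 80},{"slide": [0,0,0],"dr": [0,0,5.2],"jaw": 80},{"slide": [0,0,0],"dr": [0,0,6.5],"jaw": 80},{"slide": [0,0,0],"dr": [0,0,7.8],"jaw": 80},{"slide": [0,0,0],"dr": [0,0,9.1],"jaw": 80},{"slide": [0,0,0],"dr": [0,0,10.4],"jaw": 80}]}}

```text
clock: 12.3
position: [498.4, 253.7, 103.3]
ee_rot: [0.997, -0.08, -0.0, 0.0]
contact_force: [-0.6, 0.1, 0.2]
gripper_width: 80.2
grasp_force: 0.0
```

Run:
```python
from h import *
s,w=snap('wrist','w4');print(s['position'],s['joints'][5],s['contact_force'],s['gripper_width'],R.from_quat(s['ee_rot']).as_euler('ZYX',degrees=True))
g=cv2.GaussianBlur(cv2.cvtColor(w,cv2.COLOR_BGR2GRAY),(5,5),1)
c=cv2.HoughCircles(g,cv2.HOUGH_GRADIENT,1.2,12,param1=80,param2=18,minRadius=60,maxRadius=80)
Rm=R.from_quat(s['ee_rot']).as_matrix()
for x,y,r in c[0][:8]:
    if 250<x<390:
        p=onz('wrist',(x,y),136,s); print(x,y,r,p.round(1),(Rm.T@(p-s['position'])).round(1))
cv2.imwrite('pics/v4.png',w)
```

```text
[498.43835639 253.68932179 103.3123093 ] 0.6492035491082521 [-0.63756903  0.07864328  0.22375159] 80.18275988747317 [-9.22387588e+00  3.00268841e-02  1.79957182e+02]
315.0 273.0 69.96 [508.5 252.8 136. ] [ 10.1  -0.7 -32.7]
294.6 228.6 75.36 [528.6 257.4 136. ] [ 29.1  -8.5 -32.7]
318.6 191.40001 74.04 [541.6 246.  136. ] [ 43.8   0.7 -32.7]
303.0 274.2 75.36 [508.7 257.7 136. ] [  9.5  -5.5 -32.7]
309.0 229.8 62.16 [527.2 252.1 136. ] [ 28.7  -3.  -32.7]
348.6 216.6 79.32 [530.1 236.4 136. ] [ 34.   12.  -32.7]
```

View pics/v4.png

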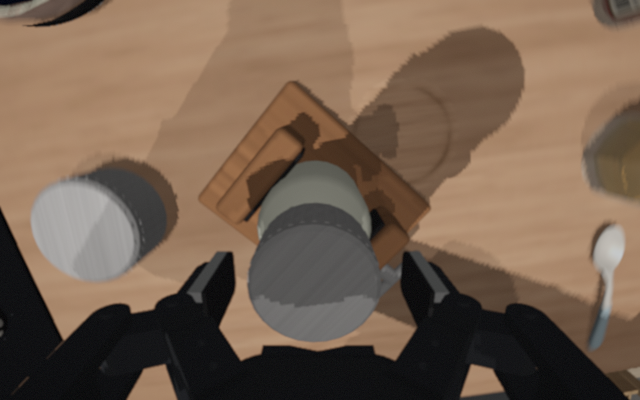

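Emit:
{"fn": "step_arm", "kwargs": {"motion": [{"slide": [0.7,-1.7,0],"dr": [0,0,0],"jaw": 70},{"slide": [0.7,-1.7,0],"dr": [0,0,0],"jaw": 62},{"slide": [0.7,-1.7,0],"dr": [0,0,0],"jaw": 59},{"slide": [0.7,-1.7,0],"dr": [0,0,0],"jaw": 56},{"slide": [0.7,-1.7,0],"dr": [0,0,0],"jaw": 52},{"slide": [0.7,-1.7,0],"dr": [0,0,0],"jaw": 50},{"slide": [0.7,-1.7,0],"dr": [0,0,0],"jaw": 50},{"slide": [0.7,-1.7,0],"dr": [0,0,0],"jaw": 50}]}}

```text
clock: 13.35
position: [499.7, 255.7, 103.8]
ee_rot: [0.997, -0.077, 0.0, -0.0]
contact_force: [-1.3, -0.6, 5.7]
gripper_width: 56.1
grasp_force: 63.0
```

Emit:
{"fn": "step_arm", "kwargs": {"motion": [{"slide": [0.7,0,-0.4],"dr": [0,0,-0.8],"jaw": 50},{"slide": [0.7,0,-0.7],"dr": [0,0,-1.7],"jaw": 50},{"slide": [0.7,0,-1.0],"dr": [0,0,-2.6],"jaw": 50},{"slide": [0.7,0,-1.3],"dr": [0,0,-3.5],"jaw": 50},{"slide": [0.7,0,-1.6],"dr": [0,0,-4.4],"jaw": 50},{"slide": [0.7,0,-1.9],"dr": [0,0,-5.3],"jaw": 50},{"slide": [0.7,0,-2.2],"dr": [0,0,-6.2],"jaw": 50},{"slide": [0.7,0,-2.5],"dr": [0,0,-7.1],"jaw": 50}]}}

```text
clock: 14.35
position: [500.5, 256.0, 106.3]
ee_rot: [0.913, 0.408, 0.0, -0.0]
contact_force: [-0.9, 0.7, 4.9]
gripper_width: 55.9
grasp_force: 63.1
```

Run:
```python
from h import *
s=arm.read_state();print(s['position'],s['joints'][5],s['contact_force'],s['wrist_torque'],s['gripper_width'],R.from_quat(s['ee_rot']).as_euler('ZYX',degrees=True))
```

```text
[500.46243319 255.97063107 106.32515654] 1.650585183561816 [-0.85449336  0.69554325  4.91180808] [-0.1389397   0.42553574 -0.15994948] 55.938196723964275 [ 4.81718792e+01 -5.20504073e-02  1.79998471e+02]
```

Emit:
{"fn": "step_arm", "kwargs": {"motion": [{"slide": [0,0,-1],"dr": [0,0,-0.7],"jaw": 50},{"slide": [0,0,-2],"dr": [0,0,-1.3],"jaw": 50},{"slide": [0,0,-4],"dr": [0,0,-1.3],"jaw": 50},{"slide": [0,0,-6],"dr": [0,0,-1.3],"jaw": 50},{"slide": [0,0,-8],"dr": [0,0,-1.3],"jaw": 50},{"slide": [0,0,-11],"dr": [0,0,-1.3],"jaw": 50},{"slide": [0,0,-15],"dr": [0,0,-1.3],"jaw": 50},{"slide": [0,0,-19],"dr": [0,0,-1.3],"jaw": 50}]}}

```text
clock: 15.35
position: [500.3, 255.7, 125.3]
ee_rot: [0.873, 0.487, 0.0, -0.0]
contact_force: [0.6, 0.1, -0.2]
gripper_width: 56.3
grasp_force: 63.5
```

Run:
```python
from h import *
s=arm.read_state();print(s['position'],s['joints'][5],s['contact_force'],s['wrist_torque'],s['gripper_width'],s['ee_rot'])
```

```text
[500.32932837 255.68492115 125.28198646] 1.8280874103248281 [ 0.58543035  0.1218831  -0.17768779] [-0.0158117  -0.00861975  0.03004585] 56.28312455291998 [ 8.73196967e-01  4.87367462e-01  1.17161332e-04 -1.74317316e-05]
```

Emit:
{"fn": "step_arm", "kwargs": {"motion": [{"slide": [0,0,-20],"dr": [0,0,0],"jaw": 50},{"slide": [0,0,-40],"dr": [0,0,0],"jaw": 50},{"slide": [-20,11,-50],"dr": [0,0,0],"jaw": 50},{"slide": [-55,31,-50],"dr": [0,0,0],"jaw": 50},{"slide": [-95,54,-50],"dr": [0,0,0],"jaw": 50},{"slide": [-135,76,-50],"dr": [0,0,0],"jaw": 50},{"slide": [-175,99,-50],"dr": [0,0,0],"jaw": 50},{"slide": [-215,122,-50],"dr": [0,0,0],"jaw": 50}]}}

```text
clock: 16.35
position: [490.2, 6.3, 174.9]
ee_rot: [0.873, 0.487, -0.0, -0.0]
contact_force: [0.3, -0.2, -1.3]
gripper_width: 55.9
grasp_force: 63.6
```

Emit:
{"fn": "step_arm", "kwargs": {"motion": [{"slide": [-40,22,0],"dr": [0,0,0],"jaw": 50},{"slide": [-80,45,0],"dr": [0,0,0],"jaw": 50},{"slide": [-120,68,0],"dr": [0,0,0],"jaw": 50},{"slide": [-160,90,0],"dr": [0,0,0],"jaw": 50},{"slide": [-200,113,0],"dr": [0,0,0],"jaw": 50},{"slide": [-230,130,0],"dr": [0,0,0],"jaw": 50},{"slide": [-247,139,0],"dr": [0,0,0],"jaw": 50},{"slide": [-250,141,0],"dr": [0,0,0],"jaw": 50}]}}

```text
clock: 17.35
position: [479.2, -279.0, 174.6]
ee_rot: [0.874, 0.487, -0.0, -0.0]
contact_force: [-0.4, 0.5, -0.9]
gripper_width: 55.6
grasp_force: 63.6
```

Run:
```python
from h import *
s,w=snap('wrist','w5');_,b=snap('side','b5');print(s['position'],s['joints'],s['contact_force'],s['gripper_width'],s['ee_rot'])
cv2.imwrite('pics/v5.png',np.hstack([cv2.resize(w,(400,250)),cv2.resize(b[130:280,220:460],(400,250))]))
```

```text
[ 479.23072296 -278.98862602  174.64008729] [-2.35034641e-01  3.14524829e-01 -2.49254079e-01 -3.31511768e-04
 -1.00778979e+00  2.82219885e+00] [-0.37944749  0.54710387 -0.90637564] 55.61201217239791 [ 8.73672623e-01  4.86514109e-01 -1.89518547e-04 -3.64497971e-04]
```

View pics/v5.png

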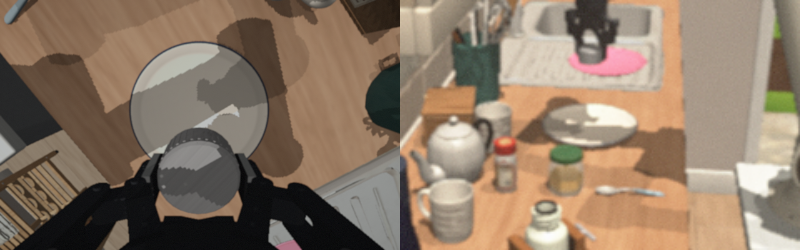

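The lid is in hand and level, and the jar's mouth is bare (side crop 545,212). The white plate is below, at wrist full-scale centre about (318,178). Checking the plate centre from here.

Run:
```python
from h import *
s=arm.read_state()
P=[onz('wrist',(u/.625,v/.625),18,s)[:2] for u,v in((131,108),(268,108),(199,41))]
print(P,'centre',np.array([(P[0]+P[1])/2]),np.linalg.norm(P[0]-P[1]))
A=np.c_[2*np.array(P),np.ones(3)];print(np.linalg.solve(A,(np.array(P)**2).sum(1))[:2])
```

```text
[array([ 394.98451172, -210.30620806]), array([ 580.4888155, -324.7880753]), array([ 538.73344113, -183.35383846])] centre [[ 487.73666361 -267.54714168]] 217.98611112758536
[ 481.89342766 -277.01541332]
```

Emit:
{"fn": "step_arm", "kwargs": {"motion": [{"slide": [0,0,20],"dr": [0,0,0],"jaw": 50},{"slide": [0,0,45],"dr": [0,0,0],"jaw": 50},{"slide": [0,0,75],"dr": [0,0,0],"jaw": 50},{"slide": [0,0,105],"dr": [0,0,0],"jaw": 50},{"slide": [0,0,130],"dr": [0,0,0],"jaw": 50},{"slide": [0,0,147],"dr": [0,0,0],"jaw": 50},{"slide": [0,0,156],"dr": [0,0,0],"jaw": 50},{"slide": [0,0,159],"dr": [0,0,0],"jaw": 50}]}}

```text
clock: 18.45
position: [480.3, -277.6, 15.8]
ee_rot: [0.873, 0.488, -0.0, -0.0]
contact_force: [0.2, -0.0, -2.2]
gripper_width: 56.1
grasp_force: 63.6
```

Emit:
{"fn": "step_arm", "kwargs": {"motion": [{"slide": [0,0,1],"dr": [0,0,0],"jaw": 50},{"slide": [0,0,2],"dr": [0,0,0],"jaw": 50},{"slide": [0,0,3],"dr": [0,0,0],"jaw": 50},{"slide": [0,0,4],"dr": [0,0,0],"jaw": 50},{"slide": [0,0,5],"dr": [0,0,0],"jaw": 50},{"slide": [0,0,6],"dr": [0,0,0],"jaw": 50},{"slide": [0,0,6.5],"dr": [0,0,0],"jaw": 50},{"slide": [0,0,6.5],"dr": [0,0,0],"jaw": 50}]}}

```text
clock: 19.45
position: [480.0, -278.2, 9.4]
ee_rot: [0.873, 0.487, -0.0, -0.0]
contact_force: [-0.8, 0.1, -0.6]
gripper_width: 56.2
grasp_force: 63.7
```

Not in contact yet; going down slowly.

Emit:
{"fn": "step_arm", "kwargs": {"motion": [{"slide": [0,0,0.4],"dr": [0,0,0],"jaw": 50},{"slide": [0,0,0.8],"dr": [0,0,0],"jaw": 50},{"slide": [0,0,1.2],"dr": [0,0,0],"jaw": 50},{"slide": [0,0,1.5],"dr": [0,0,0],"jaw": 50},{"slide": [0,0,1.8],"dr": [0,0,0],"jaw": 50},{"slide": [0,0,2.1],"dr": [0,0,0],"jaw": 50},{"slide": [0,0,2.4],"dr": [0,0,0],"jaw": 50},{"slide": [0,0,2.4],"dr": [0,0,0],"jaw": 50}]}}

```text
clock: 20.45
position: [480.1, -278.3, 9.1]
ee_rot: [0.873, 0.488, 0.0, 0.0]
contact_force: [-3.9, 3.3, 14.0]
gripper_width: 55.6
grasp_force: 65.2
```

Contact. Easing off, opening, then leaving straight up.

Emit:
{"fn": "step_arm", "kwargs": {"motion": [{"slide": [0,0,-0.8],"dr": [0,0,0],"jaw": 50},{"slide": [0,0,-1.5],"dr": [0,0,0],"jaw": 50},{"slide": [0,0,-1.5],"dr": [0,0,0],"jaw": 54},{"slide": [0,0,-1.5],"dr": [0,0,0],"jaw": 58},{"slide": [0,0,-1.5],"dr": [0,0,0],"jaw": 63},{"slide": [0,0,-1.5],"dr": [0,0,0],"jaw": 72},{"slide": [0,0,-1.5],"dr": [0,0,0],"jaw": 80},{"slide": [0,0,-1.5],"dr": [0,0,0],"jaw": 80}]}}

```text
clock: 21.45
position: [480.1, -278.2, 8.4]
ee_rot: [0.873, 0.487, -0.0, -0.0]
contact_force: [0.2, 0.6, -0.1]
gripper_width: 80.1
grasp_force: 0.0
```

Emit:
{"fn": "step_arm", "kwargs": {"motion": [{"slide": [0,0,-3],"dr": [0,0,0],"jaw": 80},{"slide": [0,0,-10],"dr": [0,0,0],"jaw": 80},{"slide": [0,0,-25],"dr": [0,0,0],"jaw": 80},{"slide": [0,0,-45],"dr": [0,0,0],"jaw": 80},{"slide": [0,0,-70],"dr": [0,0,0],"jaw": 80},{"slide": [0,0,-100],"dr": [0,0,0],"jaw": 80},{"slide": [0,0,-130],"dr": [0,0,0],"jaw": 80},{"slide": [0,0,-150],"dr": [0,0,0],"jaw": 80}]}}

```text
clock: 22.45
position: [480.6, -278.4, 161.5]
ee_rot: [0.873, 0.487, 0.001, 0.001]
contact_force: [-0.2, 0.2, 0.1]
gripper_width: 79.9
grasp_force: 0.0
```

Run:
```python
from h import *
s,w=snap('wrist','w6');_,b=snap('side','b6');print(s['clock'],s['position'],s['contact_force'],s['gripper_width'])
cv2.imwrite('pics/v6.png',np.hstack([cv2.resize(w,(400,250)),cv2.resize(b[130:280,220:460],(400,250))]))
```

```text
22.45 [ 480.58118652 -278.43059315  161.50507559] [-0.1553302   0.19598062  0.12475246] 79.90828881505233
```

View pics/v6.png

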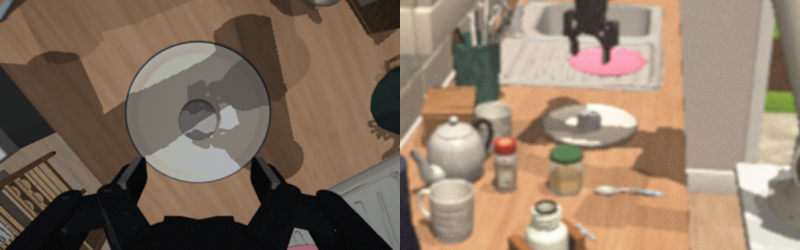

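The lid stands flat, right way up, near the plate's middle (wrist crop 199,118; side crop 588,121). The bystanders are where they were and the gripper is clear.

```bash
python3 -c "
from bench import arm
print(arm.job_done())"
```

```text
the job is handed in; nothing more can be done
None
```

The lid is unscrewed and standing right way up near the middle of the white plate; the job was handed in at about 22.5 s, and no verdict was shown.

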